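Close two humidity chambers with upturned jars

TASK

Two open jars each hold a humidity logger that sticks up out of the mouth. Close each one with the empty upside-down jar of the same size and rim colour, set mouth-down on it so that the two rims meet all round, without bumping the logger inside. Leave both chambers standing level and free where the open jars stand now, and leave the bottle, tray and petri dish alone.

Things in the scene. Friction and masses are not known exactly. Their poses are not given: they have to be found in the camera images.
- wide_jar: Wide open jar, frosted, standing mouth-up on the worktop: 60 mm high, body 54 mm in diameter, ending in a flat blue rim flange 64 mm in outer and 48 mm in inner diameter, 6 mm thick; floor 5 mm thick, about 160 g. Origin: centre of its underside; z up, out of the mouth. Holds the wide logger. Loose; it keeps its place and may be nudged by at most a couple of cm
- wide_jar_rim (a point): Centre of the wide jar's mouth, in the plane of the upper face of its rim, 60 mm above its underside
- wide_cover: Empty wide frosted jar with blue rim, the twin of the wide jar in every size, standing upside down (mouth-down) on the worktop: 60 mm high, body 54 mm in diameter, rim flange at the bottom 64 mm outer, 48 mm inner diameter, 6 mm thick; about 90 g. Origin: centre of its mouth, in the plane of the rim's face (now on the worktop); z up, towards its closed flat end at z = +60 mm
- wide_logger: White humidity logger standing loose near the middle of the wide jar's floor: grey foot 26 mm in diameter and 13 mm high, stick 12 mm in diameter with a black head, 83 mm high in all, so it stands 28 mm above the jar's rim. Origin: centre of its underside (on the jar's floor, 5 mm over the worktop); z up
- narrow_jar: Narrow open jar, frosted, standing mouth-up on the worktop: 60 mm high, body 42 mm in diameter, ending in a flat orange rim flange 52 mm in outer and 36 mm in inner diameter, 6 mm thick; floor 5 mm thick, about 160 g. Origin: centre of its underside; z up, out of the mouth. Holds the narrow logger. Loose; it keeps its place and may be nudged by at most a couple of cm
- narrow_jar_rim (a point): Centre of the narrow jar's mouth, in the plane of the upper face of its rim, 60 mm above its underside
- narrow_cover: Empty narrow frosted jar with orange rim, the twin of the narrow jar in every size, standing upside down (mouth-down) on the worktop: 60 mm high, body 42 mm in diameter, rim flange at the bottom 52 mm outer, 36 mm inner diameter, 6 mm thick; about 90 g. Origin: centre of its mouth, in the plane of the rim's face (now on the worktop); z up, towards its closed flat end at z = +60 mm
- narrow_logger: White humidity logger standing loose near the middle of the narrow jar's floor: grey foot 26 mm in diameter and 13 mm high, stick 12 mm in diameter with a black head, 83 mm high in all, so it stands 28 mm above the jar's rim. Origin: centre of its underside (on the jar's floor, 5 mm over the worktop); z up
- bottle: Bystander: small glass bottle with blue screw cap, 62 mm in diameter, 111 mm high; origin at the centre of its underside, z up
- tray: Bystander: shallow grey weighing tray with rounded corners, 140x116x29 mm; origin at the centre of its underside
- dish: Bystander: closed pale petri dish, 91 mm in diameter, 16 mm high; origin at the centre of its underside
There are look-alikes about, which are no part of the job. What is shaped like the narrow_cover but red is not meant.

How it is judged:
By the outcome, as a careful person would: the job done as asked, in the order asked, and still so for the second after the job is handed in, with the robot touching nothing.
It also fails if it takes over 61 s, if anything falls off the work surface, if the arm or the gripper's body presses on something with over 40 N, if the wrist force passes 120 N, or if a joint passes its speed limit or range.

ROBOT

A 7-joint arm with a two-finger parallel gripper is mounted at the origin on a cart in front of the work surface, level with it; the furniture and walls round the work are solid. World frame = base frame: x ahead of the robot, y to its left, z up, the work surface at z = 0. Lengths are in m, angles in rad, forces in N, time in s.
With the tool pointing down it reaches from about 0.425 to 0.825 m from the base axis. Payload 3.6 kg.
Tool frame: the origin (TCP) lies where the fingers leave the gripper's body, on its centre line; the fingertips stand 73 mm ahead of it and the grasp point (between the pads) lies 54 mm ahead of it; z points along the fingers, y is the line along which they close (so a half turn about z gives the same grasp; the last joint's range is limited). The gripper opens to 85 mm and grips with 20 to 120 N. Pads are 22 mm wide; open, the fingers measure 114 mm over their backs; the gripper's body (76 mm by 85 mm) begins 54 mm behind the grasp point. The pads swing forward as they close: fully open they stand 13 mm farther back than shut.
Start: joints at [1.206, 0.615, -0.013, 1.423, 0.008, 1.103, -0.04], TCP at [0.216, -0.613, 0.304] pointing down, gripper open.
Joint ranges: [-3.12, 3.12], [-0.3, 2.06], [-1.34, 1.32], [0.26, 2.42], [-1.36, 4.5], [0.01, 1.98], [-2.84, 2.84]. Speed limits (rad/s): [2.79, 2.79, 3.14, 3.14, 3.14, 3.14, 3.14].

INTERFACE

Orientations are given as a unit quaternion [x, y, z, w].
In Python, from station import arm, snapshot, camera_info, ticket gives the robot as it stands. Calls block until the motion is done:
- arm.movep(position, orientation): joint-space move of the TCP to a pose.
- arm.line_to(position, velocity=0.15, ori=None): straight line of the TCP; ori=None keeps the orientation; velocity is the mean speed in m/s.
- arm.move_j(angles): joint-space move.
- arm.move_gripper(opening, effort=None): opening from 0.0 (shut) to 1.0 (fully open); effort is the grip in N (None keeps the last); returns when the fingers have stopped.
- arm.pause(seconds).
- arm.ik(position, orientation): joint angles nearest the present ones, or None.
- snapshot(name): name is "side" or "top"; returns the picture (400x640x3 uint8, blue, green, red); there is no depth.
- camera_info(name): a dict with "fx", "fy", "cx", "cy" (pixels), "dist_coeffs" ([k1, k2, p1, p2, k3] as OpenCV has them; the pictures are not rectified), "R" (3x3) and "t" (3): a world point X has camera coordinates R X + t. Camera axes: x right, y down, z forward; pixel columns grow to the right and rows downward; lengths in m; the calibration is good to about 2 mm. A picture is of the moment at which its call begins. camera_info takes no time and is no camera call.
A pose or a line that the arm cannot do raises arm.MotionError and nothing moves.
- ticket.finish_job(): hands the job in; it is judged then, once.
Readings, each from a call of its own:
- arm.read_time(): time.
- arm.read_joint_positions(): joint angles.
- arm.read_dq(): joint speeds.
- arm.read_effort(): joint torques, N m.
- arm.read_tool_pos(): TCP position.
- arm.read_eef_rot(): TCP orientation.
- arm.read_ft_force(): force on the tool from outside, world axes, zero at the start.
- arm.read_wrist_torque(): the same for the moment, N m.
- arm.read_opening(): opening from 0.0 (shut) to 1.0 (fully open).
- arm.read_finger_force(): force on a finger pad.
Only numpy, scipy, OpenCV 4.12 (cv2) and the standard library are available. Lean on these libraries where they do the work, as an engineer would, in place of code of your own. Each camera call takes 0.05 s, during which the arm holds its last target. There are 200 camera calls.

## Working session

There is one attempt and no reset: what is moved stays moved. The work goes in short steps, each a Python script; the robot and the scene stay as the last script left them, time stands still between calls to the robot, and variables do not carry over. Pictures are saved under pics/ and viewed, at most 10 in all, crops included, and the job is handed in when it is done.

```bash
ls; mkdir -p pics; python3 - <<'E'
from station import arm, snapshot, camera_info
import cv2
for n in("top","side"):
    cv2.imwrite(f"pics/{n}0.png",snapshot(n)); c=camera_info(n); print(n,{k:(v if not hasattr(v,'round') else v.round(4).tolist() if hasattr(v,'tolist') else v) for k,v in c.items()})
print(arm.read_time(),arm.read_eef_rot(),arm.read_tool_pos())
E
```

```text
pics
top {'fx': 518.7551925590487, 'fy': 518.7551925590487, 'cx': 320.3936054218066, 'cy': 200.87786318191388, 'dist_coeffs': [0.0326, 0.0, 0.0, 0.0, 0.0], 'R': [[-0.0258, -0.9997, -0.0031], [-0.9866, 0.026, -0.1608], [0.1609, -0.0011, -0.987]], 't': [-0.0213, 0.6019, 1.461]}
side {'fx': 510.68910092220034, 'fy': 510.68910092220034, 'cx': 322.74290319733717, 'cy': 191.39923290871747, 'dist_coeffs': [-0.1425, 0.0, 0.0, 0.0, 0.0], 'R': [[-0.8286, -0.5596, 0.0123], [-0.304, 0.4316, -0.8493], [0.47, -0.7075, -0.5278]], 't': [0.46, 0.2586, 1.2073]}
0.1 [ 9.85682269e-01  1.68609285e-01 -2.15164937e-04 -1.15216085e-03] [ 0.21584698 -0.61256637  0.30284059]
```

View pics/top0.png

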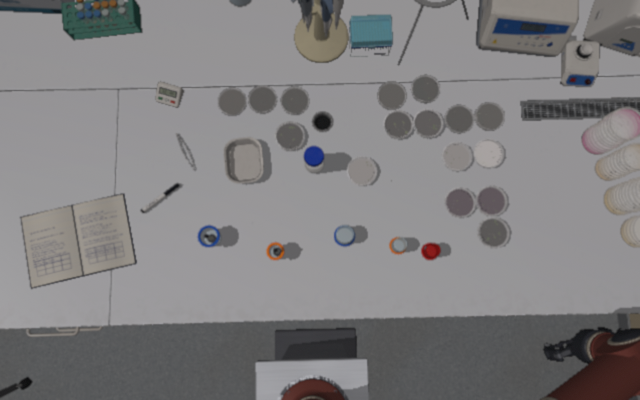

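View pics/side0.png

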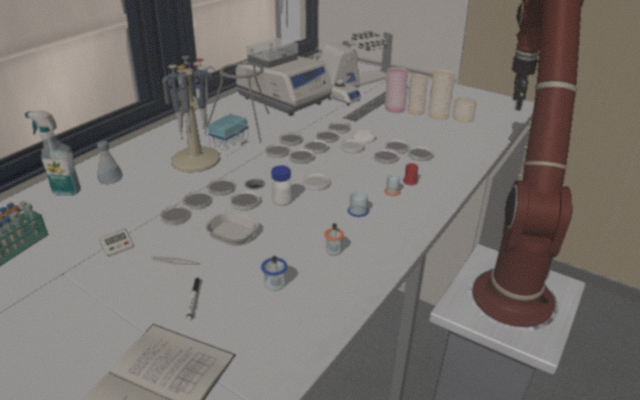

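Top view: wide_jar (209,236), narrow_jar (276,251), wide_cover (345,235), narrow_cover (399,245). Confusable things: the red look-alike (431,251) with narrow_cover, the bottle's blue cap (314,157) with the blue rims, and each cover with its open jar, which has a black logger head in the mouth. I choose blue (345,235) and orange (399,245) as the covers. Next I measure and check them in one close crop.

```bash
cat > h.py <<'E'
import numpy as np, cv2
from station import arm, snapshot, camera_info
def ray(n,uv):
    c=camera_info(n); K=np.array([[c["fx"],0,c["cx"]],[0,c["fy"],c["cy"]],[0,0,1]]); R=np.array(c["R"]); t=np.array(c["t"])
    p=cv2.undistortPoints(np.array([[uv]],float),K,np.array(c["dist_coeffs"],float))[0,0]
    return -R.T@t, R.T@np.array([p[0],p[1],1])
def onplane(n,uv,z):
    o,d=ray(n,uv); return o+d*(z-o[2])/d[2]
def proj(n,X):
    c=camera_info(n); K=np.array([[c["fx"],0,c["cx"]],[0,c["fy"],c["cy"]],[0,0,1]])
    return cv2.projectPoints(np.array([X],float),cv2.Rodrigues(np.array(c["R"]))[0],np.array(c["t"],float),K,np.array(c["dist_coeffs"],float))[0].ravel()
def mask(im,col):
    h,s,v=cv2.split(cv2.cvtColor(im,cv2.COLOR_BGR2HSV))
    lo,hi=((100,125) if col=="blue" else (5,17))
    return ((h>=lo)&(h<=hi)&(s>90)&(v>50)).astype(np.uint8)
def blobs(n,im,col,amin=12):
    m=cv2.dilate(mask(im,col),np.ones((3,3)))
    k,lab,st,ce=cv2.connectedComponentsWithStats(m)
    out=[]
    for i in range(1,k):
        ys,xs=np.where((lab==i)&(mask(im,col)>0))
        if len(xs)<amin: continue
        hull=cv2.convexHull(np.c_[xs,ys].astype(np.float32))
        e=cv2.fitEllipse(hull) if len(hull)>=5 else None
        out.append((len(xs),(xs.min(),xs.max(),ys.min(),ys.max()),e))
    return out
E
python3 - <<'E'
from h import *
np.set_printoptions(precision=4,suppress=True)
for n in("top","side"):
    im=cv2.imread(f"pics/{n}0.png")
    for col in("blue","orange"):
        for a,b,e in blobs(n,im,col):
            if e: print(n,col,a,[int(x) for x in b],np.round(e[0],1),np.round(e[1],1),"z.06",onplane(n,e[0],.06)[:2],"z.006",onplane(n,e[0],.006)[:2])
t=cv2.imread("pics/top0.png")[215:275,190:450]; s=cv2.imread("pics/side0.png")[155:300,255:430]
a=cv2.resize(t,(780,180),interpolation=cv2.INTER_CUBIC); b=cv2.resize(s,None,fx=2.8,fy=2.8,interpolation=cv2.INTER_CUBIC)
o=np.zeros((590,780,3),np.uint8); o[:180]=a; o[182:182+b.shape[0],:b.shape[1]]=b; cv2.imwrite("pics/crop1.png",o)
E
```

```text
top blue 174 [77, 100, 3, 18] [87.4 11.9] [16.9 25.4] z.06 [1.2    0.6561] z.006 [1.2308 0.6814]
top blue 57 [0, 32, 7, 10] [16.1  8.5] [ 3.2 34.8] z.06 [1.2141 0.8697] z.006 [1.2454 0.9027]
top blue 29 [36, 52, 9, 12] [45.8 10.3] [ 3.3 21.8] z.06 [1.2071 0.781 ] z.006 [1.2381 0.8108]
top blue 691 [493, 568, 19, 33] [528.3  26.8] [19.8 77.2] z.06 [ 1.1159 -0.6792] z.006 [ 1.1436 -0.7028]
top blue 76 [616, 633, 43, 50] [616.5  50.7] [12.1 36.4] z.06 [ 1.0301 -0.9324] z.006 [ 1.0546 -0.9651]
top blue 186 [567, 593, 75, 85] [579.7  79.7] [11.6 27.6] z.06 [ 0.9433 -0.8156] z.006 [ 0.9647 -0.844 ]
top blue 311 [304, 323, 146, 165] [313.4 155.6] [19.5 19.6] z.06 [ 0.7341 -0.0199] z.006 [ 0.7478 -0.0194]
top blue 158 [198, 219, 226, 246] [208.4 235.9] [21.  21.8] z.06 [0.5065 0.285 ] z.006 [0.5119 0.2967]
top blue 60 [334, 354, 230, 245] [343.8 236.2] [18.6 20.5] z.06 [ 0.4953 -0.1012] z.006 [ 0.5003 -0.1036]
top orange 130 [93, 116, 0, 8] [104.4   3.9] [ 8.6 25.1] z.06 [1.2252 0.6057] z.006 [1.2569 0.6291]
top orange 63 [389, 403, 238, 253] [396.5 245.9] [14.7 16.8] z.06 [ 0.4638 -0.2499] 
[... 1230 characters left out ...]
3.9] z.06 [ 0.4345 -2.536 ] z.006 [ 0.4715 -2.7773]
side orange 1155 [527, 574, 88, 163] [550.3 129. ] [47.5 96.6] z.06 [ 0.1341 -0.9449] z.006 [ 0.1506 -1.0776]
side orange 2091 [496, 571, 166, 294] [533.8 227.8] [ 66.5 139.5] z.06 [ 0.0222 -0.2358] z.006 [ 0.031  -0.3202]
side orange 34 [385, 399, 190, 195] [392.  191.5] [ 7.4 14.6] z.06 [ 0.4295 -0.1778] z.006 [ 0.4662 -0.2582]
side orange 65 [0, 18, 206, 219] [  8.7 212.4] [ 7.2 22.9] z.06 [1.2725 0.5554] z.006 [1.3667 0.5251]
side orange 95 [325, 343, 228, 240] [333.6 234. ] [12.2 19. ] z.06 [0.4569 0.0966] z.006 [0.4955 0.0349]
side orange 381 [475, 552, 282, 324] [513.4 298.5] [48.6 79.4] z.06 [-0.011   0.0709] z.006 [-0.0044  0.0075]
```

View pics/crop1.png

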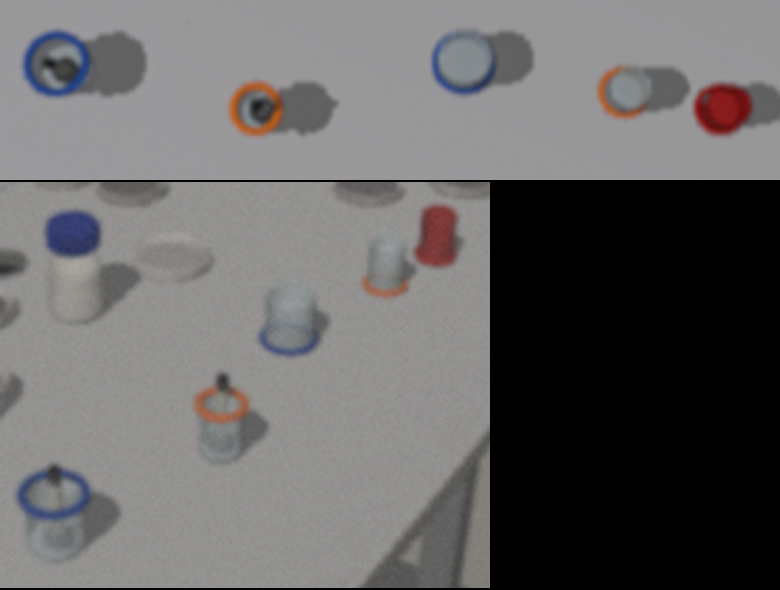

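The crop confirms it. The blue-rimmed, closed-end-up jar at top (345,235) is wide_cover, and the orange one at (399,245) is narrow_cover. The red jar sits to its right. The open jars have black heads sticking out. Next I refine the centres with known-radius circle fits on the visible rim arcs and check IK.

```bash
cat >> h.py <<'E'
from scipy.optimize import least_squares
def circ(n,im,col,guess,z,r,zf=None,win=.04):
    """outer rim circle of radius r at height z near guess: boundary pixels cast onto the plane z"""
    ys,xs=np.where(mask(im,col)>0)
    P=np.array([onplane(n,(x,y),z)[:2] for x,y in zip(xs,ys) if np.hypot(*(np.array((x,y))-proj(n,[*guess,z])))<30])
    P=P[np.hypot(*(P-guess).T)<win]
    a=np.arctan2(*(P-guess).T[::-1]); d=np.hypot(*(P-guess).T)
    b=np.floor(a/(np.pi/12)); Q=[]
    # mid-ring point of each direction: median pixel, mean ring radius
    for k in np.unique(b):
        s=b==k
        Q.append(P[s][np.argmax(d[s])])
    Q=np.array(Q)
    s=least_squares(lambda c:np.hypot(*(Q-c[:2]).T)-r,guess,loss="soft_l1",f_scale=.002)
    return s.x,np.sqrt(np.mean(s.fun**2)),len(Q)
from scipy.spatial.transform import Rotation as Ro
def quat(yaw): # closing axis (tool y) at angle yaw from world x
    y=np.array([np.cos(yaw),np.sin(yaw),0]); zt=np.array([0,0,-1.]); 
    return Ro.from_matrix(np.c_[np.cross(y,zt),y,zt]).as_quat()
E
python3 - <<'E'
from h import *
np.set_printoptions(precision=4,suppress=True)
W={"wj":("blue",(.506,.2855),.059,.032),"nj":("orange",(.458,.096),.059,.026),"wc":("blue",(.501,-.105),.003,.032),"nc":("orange",(.467,-.259),.003,.026)}
for k,(c,g,z,r) in W.items():
    for n in("top","side"):
        im=cv2.imread(f"pics/{n}0.png"); print(k,n,*circ(n,im,c,np.array(g),z,r-.0008))
# logger heads: dark pixels near top of head
for g in((.506,.2855),(.458,.096)):
    L=[]
    for n in("top","side"):
        im=cv2.imread(f"pics/{n}0.png"); v=im.max(2); u=proj(n,[*g,.082]); ys,xs=np.where(v<70)
        s=np.hypot(xs-u[0],ys-u[1])<10; m=np.median(np.c_[xs[s],ys[s]],0); L.append((n,s.sum(),u,m,onplane(n,m,.082)[:2]))
    print(L)
    for x in (.0,):pass
for p in((.501,-.105),(.506,.2855),(.458,.096),(.467,-.259)):
    for y in(0,np.pi):
        for z in (.25,.089): print(p,y,z,arm.ik([*p,z],quat(y)))
E
```

```text
wj top [0.5068 0.2852] 0.0012058560009477147 24
wj side [0.5044 0.2848] 0.0019276832535258658 23Traceback (most recent call last):
  File "<stdin>", line 6, in <module>
  File "h.py", line 31, in circ
    P=np.array([onplane(n,(x,y),z)[:2] for x,y in zip(xs,ys) if np.hypot(*(np.array((x,y))-proj(n,[*guess,z])))<30])
                                                                                           ~~~~^^^^^^^^^^^^^^
  File "h.py", line 10, in proj
    c=camera_info(n); K=np.array([[c["fx"],0,c["cx"]],[0,c["fy"],c["cy"]],[0,0,1]])
ValueError: time passes only in moves, steps and waits
```

```bash
sed -i 's/^from station import arm, snapshot, camera_info/from station import arm, snapshot, camera_info as _ci\nimport functools\ncamera_info=functools.cache(_ci)/' h.py
python3 - <<'E'
from h import *
np.set_printoptions(precision=4,suppress=True)
W={"wj":("blue",(.506,.2855),.059,.032),"nj":("orange",(.458,.096),.059,.026),"wc":("blue",(.501,-.105),.003,.032),"nc":("orange",(.467,-.259),.003,.026)}
I={n:cv2.imread(f"pics/{n}0.png") for n in("top","side")}
for k,(c,g,z,r) in W.items():
    for n in I: print(k,n,*circ(n,I[n],c,np.array(g),z,r-.0008))
for g in((.506,.2855),(.458,.096)):
    for n in I:
        v=I[n].max(2); u=proj(n,[*g,.082]); ys,xs=np.where(v<70)
        s=np.hypot(xs-u[0],ys-u[1])<10; m=np.median(np.c_[xs[s],ys[s]],0); print(n,s.sum(),u,m,onplane(n,m,.08)[:2])
for p in((.501,-.105),(.506,.2855),(.458,.096),(.467,-.259)):
    for y in(0,np.pi):
        for z in (.25,.089): 
            q=arm.ik([*p,z],quat(y)); print(p,round(y),z,None if q is None else np.array(q))
E
```

```text
wj top [0.5068 0.2852] 0.0012058560009477147 24
wj side [0.5044 0.2848] 0.0019276832535258658 23
nj top [0.4589 0.096 ] 0.0007701100215009483 24
nj side [0.4576 0.0949] 0.001243205918332007 21
wc top [ 0.5047 -0.1049] 0.0008841198771987735 15
wc side [ 0.5069 -0.1119] 0.0014988571624653404 11
nc top [ 0.4701 -0.2611] 0.0012319565657438673 16
nc side [ 0.4709 -0.2667] 0.002534505247369653 16
top 44 [206.5751 235.328 ] [211. 237.] [0.5011 0.2735]
side 14 [272.6881 258.5371] [274. 259.] [0.504  0.2832]
top 32 [274.1998 250.6181] [276. 251.] [0.4569 0.0911]
side 9 [333.5468 226.8735] [334. 226.] [0.4606 0.0897]
(0.501, -0.105) 0 0.25 [ 0.4441  0.4963 -0.4104  1.8796  0.2632  0.8186 -0.1033]
(0.501, -0.105) 0 0.089 [ 0.3362  0.744  -0.2627  2.0075  0.4237  0.4421 -0.2463]
(0.501, -0.105) 3 0.25 [-0.1114  0.4937  0.4051  1.8967 -0.2626  0.8031 -2.7073]
(0.501, -0.105) 3 0.089 [-0.0677  0.7616  0.358   2.0201 -0.5775  0.4589 -2.4162]
(0.506, 0.2855) 0 0.25 [-0.0579  0.6943 -0.8356  1.6828  0.5855  1.0329 -1.0898]
(0.506, 0.2855) 0 0.089 [-0.3414  0.8148 -0.3408  1.8097  0.4494  0.5941 -0.9602]
(0.506, 0.2855) 3 0.25 [ 0.0732  0.8273 -1.1502  1.679   0.8094  1.1898  1.8559]
(0.506, 0.2855) 3 0.089 [ 0.0607  1.1131 -1.1535  1.7969  1.1684  1.1002  1.6016]
(0.458, 0.096) 0 0.25 [ 0.186   0.4717 -0.6247  1.9884  0.3804  0.7979 -0.6573]
(0.458, 0.096) 0 0.089 [-0.151   0.7026 -0.1518  2.1298  0.307   0.3292 -0.5587]
(0.458, 0.096) 3 0.25 [ 0.4763  0.6562 -1.1484  1.9812  0.7261  0.9939  2.1121]
(0.458, 0.096) 3 0.089 [ 0.4232  1.0288 -1.1534  2.113   1.2472  0.972   1.67  ]
(0.467, -0.259) 0 0.25 [ 0.7004  0.5195 -0.3517  1.8219  0.2316  0.8405  0.236 ]
(0.467, -0.259) 0 0.089 [ 0.6142  0.7588 -0.2303  1.9465  0.3507  0.4747  0.1311]
(0.467, -0.259) 3 0.25 [ 0.166   0.5319  0.454   1.8387 -0.3034  0.8397 -2.3714]
(0.467, -0.259) 3 0.089 [ 0.2302  0.7814  0.3696  1.9587 -0.5568  0.5023 -2.1435]
```

```bash
cat >> h.py <<'E'
GZ=.037; Q0=quat(0)
def grab(c,wide):
    """c: cover centre; ends with cover lifted, bottom .12 above the table"""
    z=GZ+.054
    arm.move_gripper(1.0,30); arm.movep([*c,.22],Q0); arm.line_to([*c,z],.12)
    print("before close",arm.read_ft_force()); arm.move_gripper(0.0,30); arm.pause(.2)
    print("open",arm.read_opening(),"F",arm.read_finger_force(),arm.read_tool_pos())
    arm.line_to([*c,z+.12],.15)
    print("lifted",arm.read_opening(),arm.read_ft_force(),arm.read_time())
E
python3 - <<'E'
from h import *
np.set_printoptions(precision=4,suppress=True)
grab((.5045,-.1055),True)
arm.line_to([.5060,.2850,GZ+.054+.12],.25); arm.pause(.3)
for n in("top","side"): cv2.imwrite(f"pics/{n}1.png",snapshot(n))
print(arm.read_tool_pos(),arm.read_time())
a=cv2.imread("pics/side1.png")[160:300,200:360]; b=cv2.imread("pics/top1.png")[190:280,150:270]
o=np.zeros((420,800,3),np.uint8); o[:,:480]=cv2.resize(a,None,fx=3,fy=3,interpolation=cv2.INTER_CUBIC); b=cv2.resize(b,(320,240)); o[:240,480:]=b; cv2.imwrite("pics/crop2.png",o)
E
```

```text
before close [-0.413   0.319   0.2538]
open 0.7457688437431386 F 32.29174101725221 [ 0.5047 -0.1056  0.092 ]
lifted 0.7475972135537138 [-0.5135 -0.3806 -0.443 ] 5.1417
[0.5061 0.2847 0.2111] 7.25
```

View pics/crop2.png

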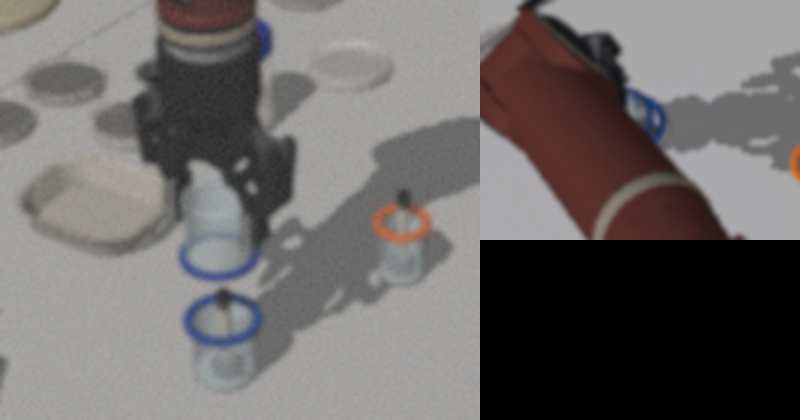

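The side crop shows the wide cover held over the wide jar, with its rim around crop (218,258) and the jar rim at (222,320). I'll compare both rims with the projected prediction.

```bash
cat >> h.py <<'E'
def ext(n,im,col,xy,z,r,pad=4):
    """extent of the observed rim mask near the predicted rim (front edge z, top edge z+-) vs prediction"""
    t=np.linspace(0,2*np.pi,90)
    C=np.array([proj(n,[xy[0]+r*np.cos(a),xy[1]+r*np.sin(a),zz]) for a in t for zz in(z,z+.006)])
    lo,hi=C.min(0),C.max(0); m=mask(im,col); ys,xs=np.where(m>0)
    s=(xs>lo[0]-pad)&(xs<hi[0]+pad)&(ys>lo[1]-pad)&(ys<hi[1]+pad); xs,ys=xs[s],ys[s]
    return "pred L R T B",lo[0].round(1),hi[0].round(1),lo[1].round(1),hi[1].round(1),"obs",xs.min()-.5,xs.max()+.5,ys.min()-.5,ys.max()+.5
E
python3 - <<'E'
from h import *
im=cv2.imread("pics/side1.png")
print("cover",*ext("side",im,"blue",(.5061,.2847),.12,.032))
print("jar  ",*ext("side",im,"blue",(.5056,.285),.054,.032))
for p in ((.5061,.2847),(.4961,.2847),(.5061,.2747)): print(proj("side",[*p,.12]))
print(proj("side",[.5061,.2847,.11]))
E
```

```text
cover pred L R T B 258.2 286.0 235.3 254.3 obs 260.5 285.5 243.5 252.5
jar   pred L R T B 259.9 286.8 257.1 276.5 obs 261.5 286.5 258.5 274.5
[272.17903902 245.61861401]
[275.56107115 247.15698761]
[274.86659366 243.45941883]
[272.36156534 249.01252516]
```

Relative error between cover and jar is under 1 mm laterally, and the heights match. I lower it with force feedback.

```bash
cat >> h.py <<'E'
def place(xy):
    z=GZ+.054+.06; arm.line_to([*xy,z+.006],.06); arm.pause(.2); f0=np.array(arm.read_ft_force())
    for k in range(1,13):
        arm.line_to([*xy,z+.006-.001*k],.02); f=np.array(arm.read_ft_force())-f0
        if f[2]>2.5: break
    print("contact",k,f.round(2),arm.read_tool_pos(),arm.read_time())
def release(xy):
    arm.move_gripper(1.0); arm.pause(.2); arm.line_to([*xy,.30],.12); print("t",arm.read_time())
E
python3 - <<'E'
from h import *
place((.5060,.2850))
cv2.imwrite("pics/side2.png",snapshot("side"))
im=cv2.imread("pics/side2.png"); a=im[180:310,200:360]; cv2.imwrite("pics/crop3.png",cv2.resize(a,None,fx=4,fy=4,interpolation=cv2.INTER_CUBIC))
print(*ext("side",im,"blue",(.5056,.285),.054,.032),*ext("side",im,"blue",(.5056,.285),.06,.032))
E
```

```text
contact 6 [ 0.13 -1.27  4.76] [0.50627463 0.28527769 0.15187073] 10.0
pred L R T B 259.9 286.8 257.1 276.5 obs 261.5 286.5 263.5 274.5 pred L R T B 259.7 286.8 255.2 274.5 obs 261.5 286.5 263.5 274.5
```

View pics/crop3.png

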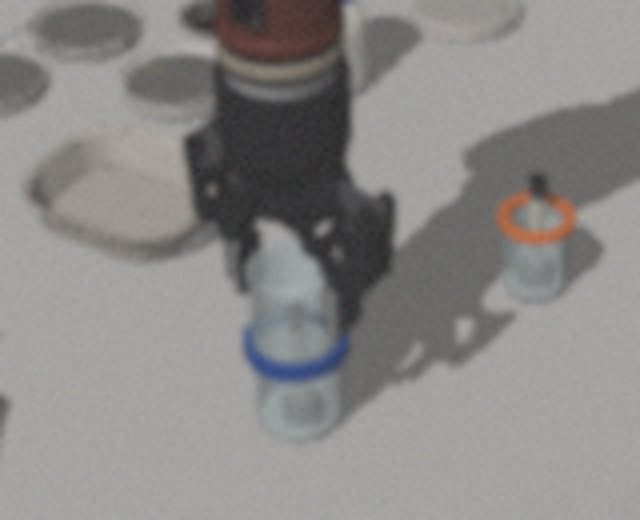

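The blue rims coincide at crop (295,355), and contact came at the expected height. I release and do the narrow cover.

```bash
python3 - <<'E'
from h import *
np.set_printoptions(precision=4,suppress=True)
release((.5060,.2850))
grab((.4700,-.2615),False)
arm.line_to([.4585,.0955,GZ+.054+.12],.25); arm.pause(.3)
for n in("top","side"): cv2.imwrite(f"pics/{n}3.png",snapshot(n))
p=arm.read_tool_pos(); print(p,arm.read_time())
im=cv2.imread("pics/side3.png")
print("cover",*ext("side",im,"orange",p[:2],.12,.026))
print("jar  ",*ext("side",im,"orange",(.4585,.0955),.054,.026))
a=im[150:300,220:400]; b=cv2.imread("pics/top3.png")[190:280,180:330]
o=np.zeros((500,800,3),np.uint8); c=cv2.resize(a,None,fx=3,fy=3,interpolation=cv2.INTER_CUBIC); o[:c.shape[0],:c.shape[1]]=c; o[:150,545:795]=cv2.resize(b,(250,150)); cv2.imwrite("pics/crop4.png",o)
E
```

```text
t 11.9917
before close [ 0.8955  0.1454 -0.0963]
open 0.6070706901551941 F 31.05052983853966 [ 0.4701 -0.2616  0.0918]
lifted 0.6088576219818207 [-0.4289  0.1458 -1.2497] 16.9833
[0.4586 0.0952 0.211 ] 18.9583
cover pred L R T B 323.6 344.2 206.8 220.4 obs 324.5 344.5 210.5 219.5
jar   pred L R T B 323.2 343.3 227.7 241.5 obs 324.5 343.5 227.5 240.5
```

View pics/crop4.png

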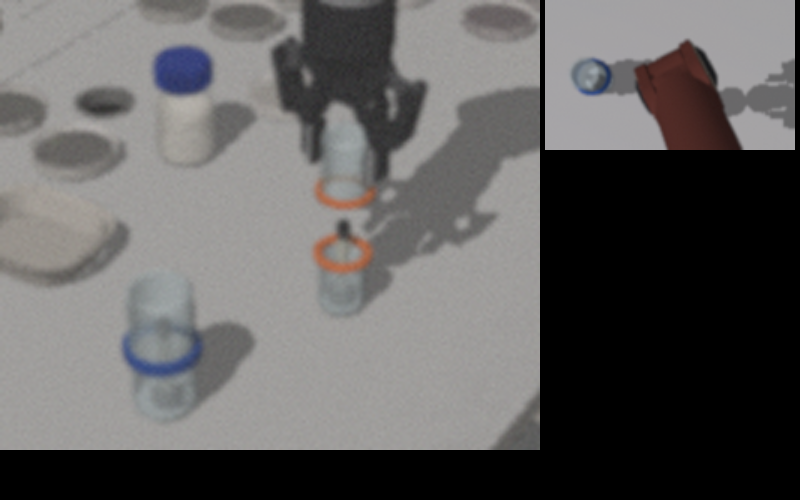

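The wide chamber stands closed and level at crop (162,350). The narrow cover rim at (345,192) sits over its jar at (343,253), with relative error under 1 mm. I lower it.

```bash
python3 - <<'E'
from h import *
xy=(.4585,.0955)
place(xy)
release(xy); arm.movep([.5,-.2,.35],Q0); arm.pause(.3)
t,s=snapshot("top"),snapshot("side")
cv2.imwrite("pics/top4.png",t); cv2.imwrite("pics/side4.png",s); print(arm.read_time())
for n,im in(("top",t),("side",s)):
    for c,g,r in(("blue",(.506,.285),.032),("orange",(.4585,.0955),.026)): print(n,c,*ext(n,im,c,g,.06,r))
o=np.zeros((580,800,3),np.uint8); c=cv2.resize(s[180:310,240:380],None,fx=4,fy=4,interpolation=cv2.INTER_CUBIC)[:, :480]; o[:c.shape[0],:480]=c
o[:200,485:795]=cv2.resize(t[205:275,190:300],(310,200),interpolation=cv2.INTER_CUBIC); cv2.imwrite("pics/crop5.png",o)
E
```

```text
contact 6 [0.31 0.62 7.09] [0.45889525 0.09557253 0.15162673] 21.7083
t 23.7333
25.2917
top blue pred L R T B 196.7 219.7 224.7 247.3 obs 200.5 219.5 225.5 246.5
top orange pred L R T B 265.7 284.2 241.6 260.2 obs 266.5 283.5 242.5 259.5
side blue pred L R T B 259.6 286.6 255.2 274.5 obs 261.5 286.5 263.5 274.5
side orange pred L R T B 323.3 343.4 225.9 239.7 obs 324.5 343.5 229.5 240.5
```

View pics/crop5.png

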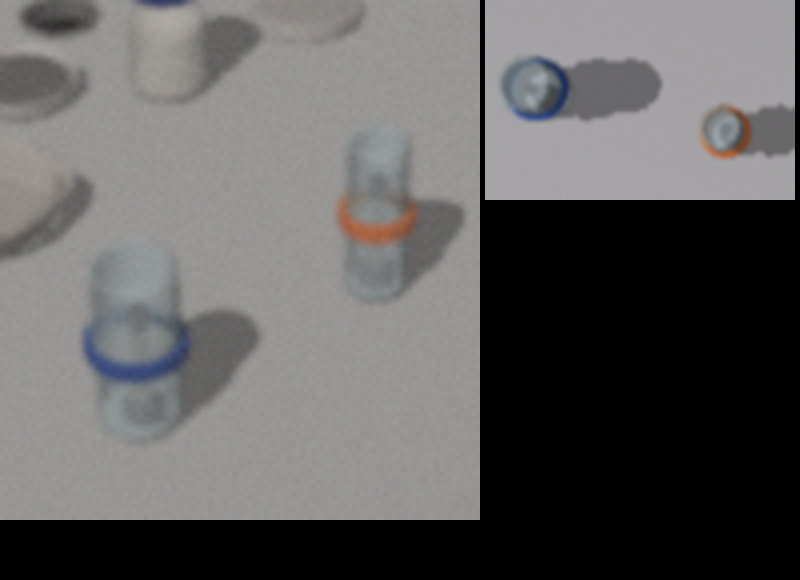

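Both chambers stand closed, level and free: the blue rims meet at crop (136,345) and the orange ones at (377,215). The gripper is well clear, so I hand the job in.

```bash
python3 -c "
from station import ticket
print(ticket.finish_job())"
```

```text
the job is handed in; nothing more can be done
None
```

I closed both jars with their matching covers and handed the job in at about 25 s; the last pictures show the rims meeting, both chambers level, and the gripper clear of everything.

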